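# Start up the paint stirrer under extraction

### The job

Start the stirrer safely, pressing with a fingertip: first switch on the fume extraction by pressing the raised, white-striped end of the orange rocker fully down, then press the stirrer's green power key all the way down, and last its blue stir key all the way down. Do not press the red heating key, and leave the cup, bottle, tin and jar standing where they are. Finish with the hand clear of everything.

Things in the scene. Friction and masses are not known exactly. Their poses are not given: they have to be found in the camera images.
- fan_box: grey extraction switch box fixed to the bench, 110 x 85 x 55 mm high (its x, y, z), with a 10 mm high black rail on either side of the orange rocker; origin at the centre of its underside. Its x axis runs along the rocker, from the end to be pressed towards the other end; it stands turned by up to about 45 degrees, on the robot's left or right
- fan_press (a point): point on the top face of the wing of the orange rocker that is raised while off (the wing with a white stripe near its end), 22 mm from the pivot, mid-width; this is where to press, straight down. Moves with the rocker
- fan_rocker (a joint): angle of the orange rocker in rad: 0 off (striped wing slopes up towards its end), 0.3 on and fully pressed (solid stop). The rocker is a shallow V, 68 mm long and 32 mm wide, its pivot 67 mm above the bench at the box's centre; each wing is 34 mm long. Off, the striped wing rises at 0.3 rad and its end is 77 mm above the bench; on, that wing lies level with its top 67 mm above the bench. Pressing at point fan_press takes about 3 N; it stays where it is left
- stirrer: grey magnetic stirrer fixed to the bench, 285 x 200 mm: a low front deck 90 mm deep and 55 mm high with the three keys, and behind it (its +x) a body 85 mm high with a round steel plate, 132 mm across and 8 mm high, centred 155 mm behind the key row. Origin on the bench below the middle of the key row; its y axis runs along the row (keys at y = -55, 0 and 55 mm), its front faces the robot, turned by up to about 12 degrees; on the robot's left or right, opposite the switch box
- power_unit: Stirrer power: round green push key, 28 mm across, one of three in a row 55 mm apart on the stirrer's low front deck (which colour is in which place varies). This is its fixed grey bezel, 38 mm across and 4 mm high; origin on the deck (55 mm above the bench) at the key's centre
- power_top (a point): centre of the green key's flat top, which stands 14 mm above the deck (69 mm above the bench) when up and 7 mm above the deck when fully down; moves with the key
- power_key (a joint): travel of the green key in m: 0 up, 0.007 fully down (solid stop). It moves against about 3 N of friction, straight down, and stays wherever it is left; nothing springs it back
- stir_unit: Stirring: round blue push key, 28 mm across, one of three in a row 55 mm apart on the stirrer's low front deck (which colour is in which place varies). This is its fixed grey bezel, 38 mm across and 4 mm high; origin on the deck (55 mm above the bench) at the key's centre
- stir_top (a point): centre of the blue key's flat top, which stands 14 mm above the deck (69 mm above the bench) when up and 7 mm above the deck when fully down; moves with the key
- stir_key (a joint): travel of the blue key in m: 0 up, 0.007 fully down (solid stop). It moves against about 3 N of friction, straight down, and stays wherever it is left; nothing springs it back
- heat_unit: Heating, not to be pressed: round red push key, 28 mm across, one of three in a row 55 mm apart on the stirrer's low front deck (which colour is in which place varies). This is its fixed grey bezel, 38 mm across and 4 mm high; origin on the deck (55 mm above the bench) at the key's centre
- heat_top (a point): centre of the red key's flat top, which stands 14 mm above the deck (69 mm above the bench) when up and 7 mm above the deck when fully down; moves with the key
- heat_key (a joint): travel of the red key in m: 0 up, 0.007 fully down (solid stop). It moves against about 3 N of friction, straight down, and stays wherever it is left; nothing springs it back
- cup_mid (a point): centre (half-way up) of the white mixing cup standing on the stirrer's plate, 76 mm across the rim, 85 mm high; loose, leave alone
- amber_mid (a point): centre of the amber bottle, 58 mm across, 125 mm high, loose on the bench beyond the switch box; leave alone
- tin_mid (a point): centre of the blue paint tin, 72 mm across, 75 mm high, loose on the bench beyond the switch box; leave alone
- jar_mid (a point): centre of the small yellow jar, 46 mm across, 55 mm high, loose on the bench between the switch box and the stirrer; leave alone
Mind the look-alikes: they are no part of the job. Leave any pink or yellow look-alike of the fan_box alone.

How it is judged:
By the outcome, as a careful person would: the job done as asked, in the order asked, and still so for the second after the job is handed in, with the robot touching nothing.
It also fails if it takes over 64 s, if anything falls off the work surface, if the arm or the gripper's body presses on something with over 40 N, if the wrist force passes 120 N, or if a joint passes its speed limit or range.

### The arm

A 6-joint arm with a two-finger parallel gripper is mounted at the origin on the work surface. World frame = base frame: x ahead of the robot, y to its left, z up, the work surface at z = 0. Lengths are in m, angles in degrees, forces in N, time in s.
With the tool pointing down it reaches from about 0.375 to 0.9 m from the base axis. Payload 3.1 kg.
Tool frame: the origin (TCP) lies at the very end of the fingers, on their centre line; the grasp point (between the pads) lies 19 mm behind it; z points along the fingers, y is the line along which they close (so a half turn about z gives the same grasp; the last joint's range is limited). The gripper opens to 87 mm and grips with 3 to 60 N. Pads are 19 mm wide; open, the fingers measure 117 mm over their backs; the gripper's body (75 mm by 190 mm) begins 51 mm behind the grasp point.
Start: joints at [59.674, 30.224, 82.088, -0, 67.689, -10.227], TCP at [0.215, 0.587, 0.223] pointing down, gripper open.
Joint ranges: [-176.69, 176.69], [-43.24, 126.21], [12.49, 139.97], [-82, 262], [0, 151.66], [-163.58, 163.58]. Speed limits (degrees/s): [159.86, 159.86, 180, 180, 180, 180].

### API

Orientations are given as a 3x3 rotation matrix whose columns are the frame's x, y, z axes.
In Python, from rig import * gives the robot as it stands.
- The arm moves only by the tool jog_arm, never from a script. Its arguments are lists of equal length, an entry for each row: "delta_pos": the shift along the world's x, y, z in cm, a list of three; "turn": the turn about the world's z in degrees; "grip": the closure, from 0 (fully open) to 1 (shut). In form: {"delta_pos": [[x, y, z], ...], "turn": [turn, ...], "grip": [grip, ...]}. A call has 1 to 12 rows; each row is the pose to reach, as a shift and turn from the pose commanded when the call began; what a row does not reach only later rows make up. A row lasts 1/8 s, in which the tool goes at most 62.5 mm and 10.7 degrees, less where a joint would pass 70% of its speed; a pose out of reach is approached as far as the arm can. A call with a gripper value outside its range is refused whole. The fingers move at their own pace and stop on an object; the grip force is fixed at half the most. Time passes only in rows, so rows that repeat a pose let the fingers close. It gives the time, the measured TCP pose, the force, the opening and the grip force at its end, in the units of the state.
- read_state(): the state, without advancing time (a new reading comes with each control period).
- capture(name): name is "scene" or "top" or "wrist"; returns a dict with "color" (384x512x3 uint8, blue, green, red), "fovy" (degrees; the focal length in pixels is half the picture's height over the tangent of half this angle, whatever the lens; pixels are square), "cx", "cy" (the principal point, pixels), "camera_from_world" (4x4, takes a point from world to camera coordinates). Camera axes: x right, y up, looking along -z (the intrinsics and any distortion apply to the point x, -y, -z); pixel columns grow to the right and rows downward; lengths in m; the calibration is good to about 2 mm. A picture is of the moment at which its call begins. There is no depth.
- hand_in(): hands the job in; it is judged then, once.
The state is a dict: "time_s": time; "joint_positions": joint angles; "qvel": joint speeds; "tau": joint torques, N m; "position": TCP position; "tcp_rot": TCP orientation; "force": force on the tool from outside, world axes, zero at the start; "moment": the same for the moment, N m; "opening": opening from 0.0 (shut) to 1.0 (fully open); "grasp_force": force on a finger pad.
Only numpy, scipy, OpenCV 4.12 (cv2) and the standard library are available. Lean on these libraries where they do the work, as an engineer would, in place of code of your own. Each camera call takes 0.05 s, during which the arm holds its last target. There are 200 camera calls.

## Working session

There is one attempt and no reset: what is moved stays moved. The work goes in short steps, Python scripts to look and compute and a tool call to move; the robot and the scene stay as the last step left them, time stands still between calls to the robot, and variables do not carry over. Pictures are saved under pics/ and viewed, at most 10 in all, crops included, and the job is handed in when it is done.

Besides the shell and the picture viewer there is one more tool, called after "Call:" as name(argument=value, ...), one argument or row to a line, values as JSON. jog_arm: Moves the arm, as the interface text tells. Its arguments: {"type":"object","properties":{"delta_pos":{"type":"array"},"turn":{"type":"array"},"grip":{"type":"array"}},"required":["delta_pos","turn","grip"]}

```bash
mkdir -p pics; cat > h.py <<'E'
from rig import *
import numpy as np, cv2
def snap(n,f):
    c=capture(n); cv2.imwrite('pics/'+f+'.png',c['color']); np.savez('pics/'+f,**{k:c[k] for k in('fovy','cx','cy','camera_from_world')},color=c['color']); return c
def ray(c,u,v,z):
    M=np.array(c['camera_from_world']); f=192/np.tan(np.radians(float(c['fovy']))/2)
    d=np.array([(u-c['cx'])/f,-(v-c['cy'])/f,-1]); R=M[:3,:3]; o=-R.T@M[:3,3]; d=R.T@d
    return o+d*(z-o[2])/d[2]
def ld(f): return np.load('pics/'+f+'.npz')
E
python3 - <<'E'
from h import *
for n in('scene','top'):
    c=snap(n,n+'1'); print({k:c[k] for k in c if k!='color'})
a=np.hstack([cv2.imread('pics/scene1.png')])
print(read_state())
E
ls; ls pics
```

```text
{'fovy': 52.03066350373664, 'cx': 255.73383276547656, 'cy': 193.5664921717188, 'camera_from_world': array([[-0.42154409,  0.90679348,  0.0051144 ,  0.18219809],
       [-0.76578869, -0.35900405,  0.53355766,  0.34723889],
       [ 0.4856627 ,  0.22100153,  0.84574823, -1.42701414],
       [ 0.        ,  0.        ,  0.        ,  1.        ]])}
{'fovy': 42.86081758683362, 'cx': 257.59036809772147, 'cy': 186.97027646021002, 'camera_from_world': array([[ 0.01600906, -0.9998228 ,  0.00990368,  0.00130852],
       [ 0.99422371,  0.01696916,  0.10597762, -0.50804641],
       [-0.1061269 ,  0.00814987,  0.99431919, -1.25831866],
       [ 0.        ,  0.        ,  0.        ,  1.        ]])}
{'time_s': 0.1, 'joint_positions': array([ 5.96735693e+01,  3.02737102e+01,  8.21482291e+01,  2.94865346e-04,
        6.76896352e+01, -1.02277827e+01]), 'qvel': array([ 0.02666722, -0.17135152, -0.12380406,  0.02164276, -0.05641167,
       -0.0326989 ]), 'tau': array([ 6.07155448e-05, -4.40983129e+01, -1.77151394e+01,  6.34981901e-02,
        5.34212042e-02, -4.94803908e-05]), 'position': array([0.21441484, 0.58637589, 0.22167326]), 'tcp_rot': array([[-9.39101515e-01,  3.43638429e-01, -9.87372590e-04],
       [ 3.43639669e-01,  9.39100080e-01, -1.67846839e-03],
       [ 3.50455438e-04, -1.91555260e-03, -9.99998104e-01]]), 'force': array([-0.20314405,  0.21437729,  0.44389984]), 'moment': array([ 0.00219751, -0.00291619,  0.04362298]), 'grasp_force': 0.0, 'opening': 1.0013044040240417}
h.py
pics
scene1.npz
scene1.png
top1.npz
top1.png
```

View pics/top1.png

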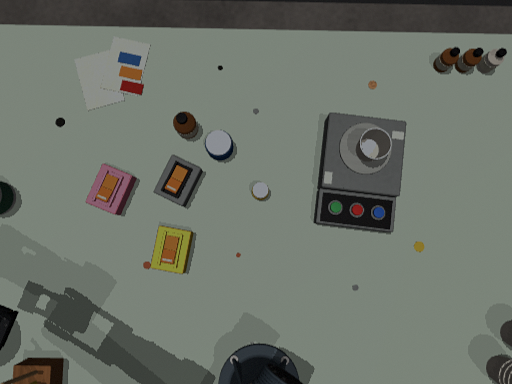

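View pics/scene1.png

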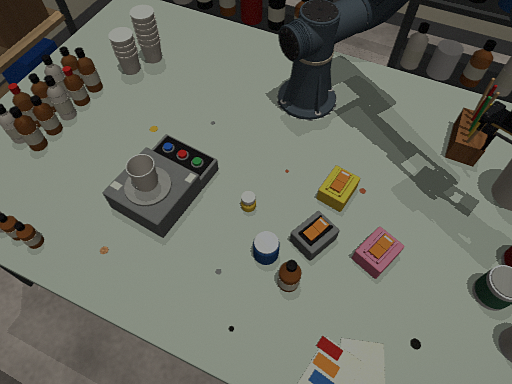

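The top view shows the grey box at about (179,181), the keys green (335,208), red (357,210) and blue (378,213), the yellow jar (260,190), tin (218,145) and amber bottle (185,124). Next I'll enlarge these areas.

```bash
python3 - <<'E'
import cv2,numpy as np
t=cv2.imread('pics/top1.png');s=cv2.imread('pics/scene1.png')
def crop(i,u,v,w,h,k): return cv2.resize(i[v:v+h,u:u+w],None,fx=k,fy=k,interpolation=cv2.INTER_CUBIC)
a=crop(t,150,150,57,60,7);b=crop(t,315,185,80,60,5);c=crop(s,286,206,57,60,5);d=crop(s,150,130,80,60,5)
im=np.zeros((420+300-120,800,3),np.uint8)
a=crop(t,150,150,65,50,6);b=crop(t,312,188,65+20,50,4);c=crop(s,285,206,65,50,6);d=crop(s,150,132,80,45,5)
im[:300,:390]=a; im[300:600,:390]=c; im[:200,400:740]=b; im[300:525,400:800]=d
cv2.imwrite('pics/crop1.png',im)
E
```

```text
(no output)
```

View pics/crop1.png

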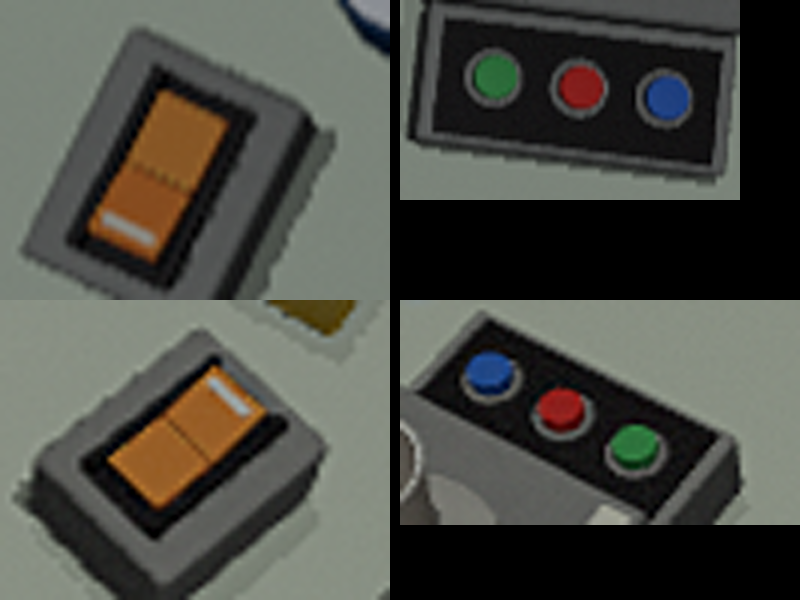

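```bash
python3 - <<'E'
from h import *
t=ld('top1');s=ld('scene1')
def R(c,x,y,k,u,v,z): return ray(c,(x+.5)/k-.5+u,(y+.5)/k-.5+v,z).round(4)[:2]
print('fan');
for n,a,b,z in(('piv',(163,177),(189,145),.067),('end',(122,246),(240,89),.077),('far',(197,106),(134,185),.067)):
    print(n,R(t,*a,6,150,150,z),R(s,*b,6,285,206,z))
for n,a,b in(('g',(96,76),(234,140)),('r',(182,88),(161,104)),('b',(268,97),(91,67))):
    print(n,R(t,*a,4,312,188,.069),R(s,*b,5,150,132,.069))
for n,u,v,z in(('jar',260,190,.05),('tin',218,145,.075),('amber',185,124,.1),('yellowbox',172,249,.06)): print(n,ray(t,u,v,z).round(3))
E
```

```text
fan
piv [0.5204 0.2161] [0.5238 0.2227]
end [0.4897 0.2307] [0.4927 0.2343]
far [0.551  0.2027] [0.5531 0.2073]
g [ 0.4568 -0.1885] [ 0.4553 -0.1874]
r [ 0.4501 -0.2431] [ 0.4503 -0.2414]
b [ 0.4453 -0.2976] [ 0.4436 -0.2955]
jar [0.498 0.004 0.05 ]
tin [0.609 0.113 0.075]
amber [0.656 0.195 0.1  ]
yellowbox [0.343 0.223 0.06 ]
```

Call:
jog_arm(
  delta_pos=[
    [3.5, -4.5, 0],
    [7, -9, 0],
    [10.5, -13, 0],
    [14, -17.5, 0],
    [17.5, -22, 0],
    [21, -26.5, 0],
    [24.5, -31, -2],
    [27, -34, -4],
    [28.75, -36, -6],
    [28.75, -36, -6],
    [28.75, -36, -6],
    [28.75, -36, -6],
  ],
  turn=[0, 0, 0, -1, -1, -2, -2, -3, -3, -3, -3, -3],
  grip=[1, 1, 1, 1, 1, 1, 1, 1, 1, 1, 1, 1],
)

```text
time_s: 1.6
position: [0.5018, 0.2279, 0.1632]
tcp_rot: [[-0.92, 0.391, 0.001], [0.391, 0.92, 0.0], [-0.001, 0.001, -1.0]]
force: [0.5, 0.4, -0.7]
opening: 0.005
grasp_force: 0.0
```

```bash
python3 - <<'E'
from h import *
w=snap('wrist','w1'); s=snap('scene','scene2'); r=read_state(); print(r['position'],r['tcp_rot'].round(3),r['opening'],r['force'])
def crop(i,u,v,ww,h,k): return cv2.resize(i[v:v+h,u:u+ww],None,fx=k,fy=k,interpolation=cv2.INTER_CUBIC)
im=np.zeros((384,800,3),np.uint8); im[:,:512]=w['color']; im[:240,515:795]=crop(s['color'],280,186,70,60,4)
cv2.imwrite('pics/v2.png',im)
E
```

```text
[0.5019078  0.22785289 0.16328242] [[-0.92   0.391  0.001]
 [ 0.391  0.92   0.   ]
 [-0.001  0.001 -1.   ]] 0.0030679981920720923 [-0.53151061  0.01325163  0.39637874]
```

View pics/v2.png

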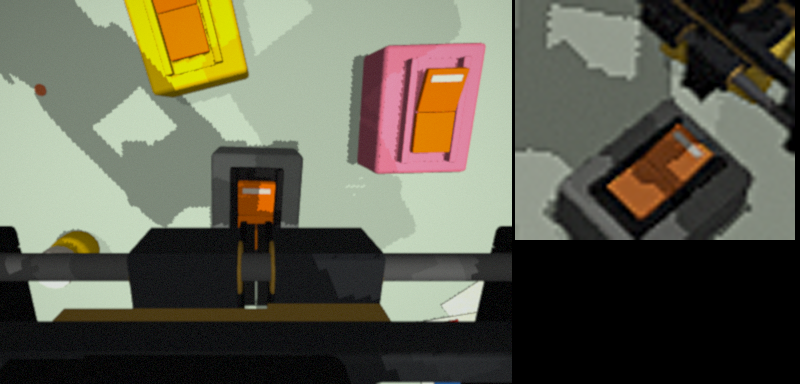

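The wrist view shows the rocker's striped end edge from (238,181) to (275,181), in line with the closed fingertips at about x = 256.

```bash
python3 - <<'E'
from h import *
w=ld('w1')
e=ray(w,256.5,181,.077); print(e, ray(w,238,181,.077)-ray(w,275,181,.077))
a=np.array([.92,-.391]); print('press',e[:2]+a*(.0325-.021))
print('boxfrontedge mid',ray(w,256.5,150,.055), ray(w,256.5,150,.055)[:2]+a*.055)
E
```

```text
[0.48990907 0.23457561 0.077     ] [-0.01223434 -0.02888843  0.        ]
press [0.50048907 0.23007911]
boxfrontedge mid [0.46842767 0.2437055  0.055     ] [0.51902767 0.2222005 ]
```

Call:
jog_arm(
  delta_pos=[
    [-0.1, 0.2, -3],
    [-0.1, 0.2, -6],
    [-0.1, 0.2, -8],
    [-0.1, 0.2, -8.5],
    [-0.1, 0.2, -9],
    [-0.1, 0.2, -9.3],
    [-0.1, 0.2, -9.5],
    [-0.1, 0.2, -9.7],
    [-0.1, 0.2, -9.7],
    [-0.1, 0.2, -9.7],
  ],
  turn=[0, 0, 0, 0, 0, 0, 0, 0, 0, 0],
  grip=[1, 1, 1, 1, 1, 1, 1, 1, 1, 1],
)

```text
time_s: 2.95
position: [0.5016, 0.2293, 0.0673]
tcp_rot: [[-0.92, 0.392, 0.001], [0.392, 0.92, 0.001], [-0.001, 0.001, -1.0]]
force: [-3.4, 1.1, 12.0]
opening: 0.002
grasp_force: 6.0
```

Call:
jog_arm(
  delta_pos=[
    [0, 0, -0.1],
    [0, 0, -0.2],
    [0, 0, -0.2],
    [0, 0, -0.2],
  ],
  turn=[0, 0, 0, 0],
  grip=[1, 1, 1, 1],
)

```text
time_s: 3.45
position: [0.5016, 0.2293, 0.0672]
tcp_rot: [[-0.92, 0.392, 0.002], [0.392, 0.92, 0.001], [-0.002, 0.002, -1.0]]
force: [-6.3, -0.5, 23.5]
opening: 0.004
grasp_force: 12.4
```

Call:
jog_arm(
  delta_pos=[
    [0, 0, 3],
    [0, 0, 8],
    [-0.5, -5, 10],
    [-1, -10, 10],
    [-1.5, -15, 10],
    [-2, -20, 10],
    [-2.5, -25, 10],
    [-3, -30, 10],
    [-3.5, -35, 10],
    [-4, -40, 10],
    [-4.6, -41.8, 10],
    [-4.6, -41.8, 10],
  ],
  turn=[0, 0, 2, 5, 8, 11, 14, 17, 17, 17, 17, 17],
  grip=[1, 1, 1, 1, 1, 1, 1, 1, 1, 1, 1, 1],
)

```text
time_s: 4.95
position: [0.4552, -0.1908, 0.1636]
tcp_rot: [[-0.994, 0.109, 0.001], [0.109, 0.994, -0.001], [-0.001, -0.001, -1.0]]
force: [-0.5, 0.6, 0.3]
opening: 0.006
grasp_force: 0.0
```

```bash
python3 - <<'E'
from h import *
w=snap('wrist','w2'); s=snap('scene','scene3'); r=read_state(); print(r['position'],r['tcp_rot'].round(3))
def crop(i,u,v,ww,h,k): return cv2.resize(i[v:v+h,u:u+ww],None,fx=k,fy=k,interpolation=cv2.INTER_CUBIC)
im=np.zeros((600,800,3),np.uint8); im[:384,:512]=w['color']; im[:240,515:795]=crop(s['color'],280,206,70,60,4)
im[250:550,515:800]=crop(s['color'],155,110,95,100,3)
cv2.imwrite('pics/v3.png',im)
E
```

```text
[ 0.45513905 -0.18865415  0.16350581] [[-0.994  0.107 -0.   ]
 [ 0.107  0.994  0.   ]
 [ 0.     0.    -1.   ]]
```

View pics/v3.png

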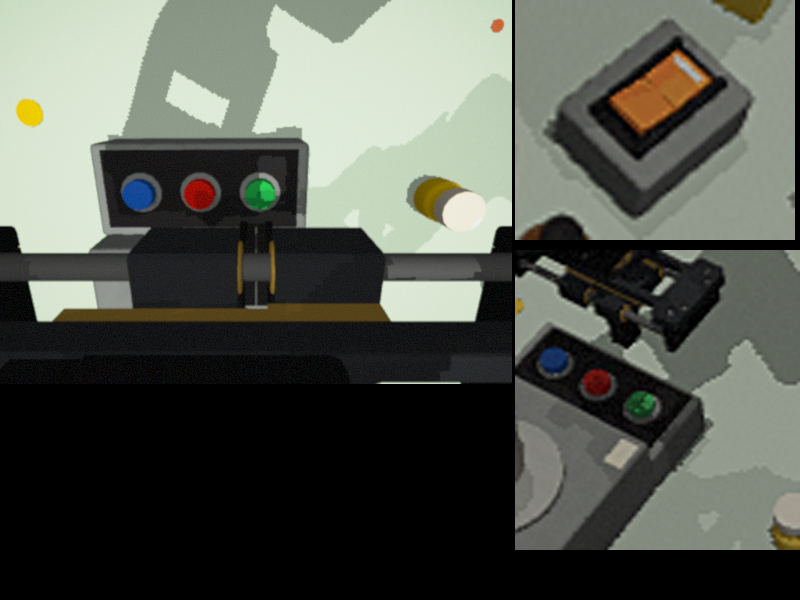

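The rocker has tipped over: the striped wing lies level and the other end is up. In the wrist view the keys are green (260,194), red (200,194) and blue (138,195).

```bash
python3 - <<'E'
from h import *
w=ld('w2')
for u,v in((260.5,194),(200,194.5),(138.5,195)): print(ray(w,u,v,.069))
E
```

```text
[ 0.45623367 -0.18618117  0.069     ]
[ 0.45089751 -0.23963626  0.069     ]
[ 0.44545615 -0.29406839  0.069     ]
```

Call:
jog_arm(
  delta_pos=[
    [0.1, 0.15, -3],
    [0.1, 0.15, -6],
    [0.1, 0.15, -8.5],
    [0.1, 0.15, -9.3],
    [0.1, 0.15, -9.7],
    [0.1, 0.15, -10],
    [0.1, 0.15, -10.2],
    [0.1, 0.15, -10.4],
    [0.1, 0.15, -10.4],
    [0.1, 0.15, -10.4],
  ],
  turn=[0, 0, 0, 0, 0, 0, 0, 0, 0, 0],
  grip=[1, 1, 1, 1, 1, 1, 1, 1, 1, 1],
)

```text
time_s: 6.3
position: [0.4565, -0.1875, 0.062]
tcp_rot: [[-0.994, 0.106, 0.002], [0.106, 0.994, -0.001], [-0.002, -0.001, -1.0]]
force: [-2.6, 4.4, 18.9]
opening: 0.009
grasp_force: 9.8
```

Call:
jog_arm(
  delta_pos=[
    [0, 0, 3],
    [0, 0, 8],
    [-0.6, -5.5, 8],
    [-1.15, -10.8, 8],
    [-1.15, -10.8, 8],
    [-1.15, -10.8, 8],
    [-1.15, -10.8, 5],
    [-1.15, -10.8, 2],
  ],
  turn=[0, 0, 0, 0, 0, 0, 0, 0],
  grip=[1, 1, 1, 1, 1, 1, 1, 1],
)

```text
time_s: 7.3
position: [0.445, -0.2941, 0.0793]
tcp_rot: [[-0.995, 0.105, 0.001], [0.105, 0.995, -0.0], [-0.001, -0.0, -1.0]]
force: [-0.0, -0.9, -0.9]
opening: 0.001
grasp_force: 0.0
```

Call:
jog_arm(
  delta_pos=[
    [0, 0, 0],
    [0, 0, -0.8],
    [0, 0, -1.3],
    [0, 0, -1.6],
    [0, 0, -1.8],
    [0, 0, -2.0],
    [0, 0, -2.0],
    [0, 0, -2.0],
  ],
  turn=[0, 0, 0, 0, 0, 0, 0, 0],
  grip=[1, 1, 1, 1, 1, 1, 1, 1],
)

```text
time_s: 8.3
position: [0.4453, -0.2957, 0.062]
tcp_rot: [[-0.994, 0.106, 0.002], [0.106, 0.994, -0.001], [-0.002, -0.001, -1.0]]
force: [-0.9, 4.3, 18.3]
opening: 0.004
grasp_force: 9.1
```

Both keys reached their stops. I'll retreat and check.

Call:
jog_arm(
  delta_pos=[
    [0, 0, 3],
    [0, 0, 8],
    [0, 0, 13],
    [0, 2, 17],
    [0, 7, 17],
    [0, 12, 17],
    [0, 17, 17],
    [0, 22, 17],
    [0, 26, 17],
    [0, 26, 17],
    [0, 26, 17],
    [0, 26, 17],
  ],
  turn=[0, 0, 0, 0, 0, 0, 0, 0, 0, 0, 0, 0],
  grip=[1, 1, 1, 1, 1, 1, 1, 1, 1, 1, 1, 1],
)

```text
time_s: 9.8
position: [0.4451, -0.0368, 0.2296]
tcp_rot: [[-0.994, 0.108, 0.0], [0.108, 0.994, -0.001], [-0.0, -0.001, -1.0]]
force: [-0.1, 0.6, 0.2]
opening: 0.003
grasp_force: 0.0
```

```bash
python3 - <<'E'
from h import *
s=snap('scene','scene4'); r=read_state(); print(r['position'],r['force'],abs(r['qvel']).max())
def crop(i,u,v,ww,h,k): return cv2.resize(i[v:v+h,u:u+ww],None,fx=k,fy=k,interpolation=cv2.INTER_CUBIC)
im=np.zeros((600,800,3),np.uint8); im[:384,:512]=s['color']; im[:240,515:795]=crop(s['color'],280,206,70,60,4)
im[250:550,515:800]=crop(s['color'],145,125,95,100,3)
cv2.imwrite('pics/v4.png',im)
E
```

```text
[ 0.44500877 -0.03676517  0.22952637] [0.15635229 0.15272219 0.06624012] 0.21525987105954733
```

View pics/v4.png

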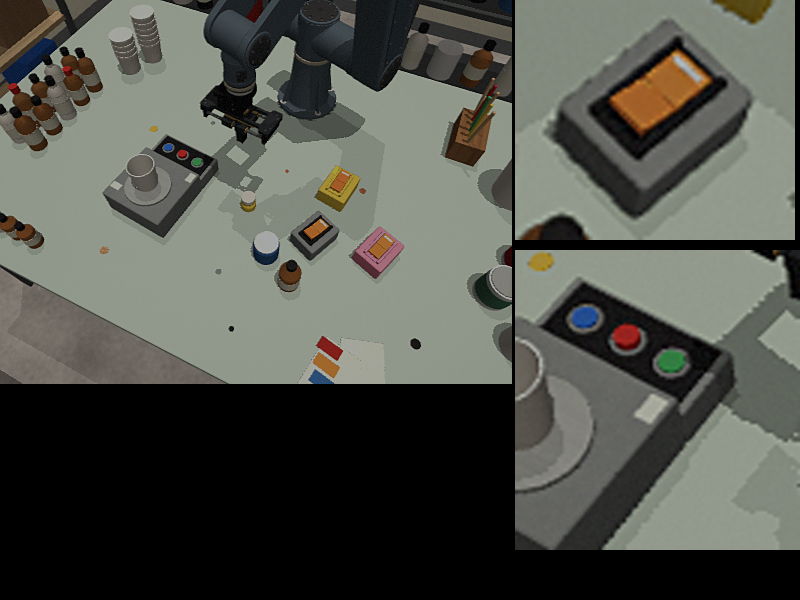

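The picture shows the rocker on. In the lower-right crop, blue (584,317) and green (671,361) are down and red (627,337) is up. The cup, bottle, tin and jar are unmoved, and the hand is clear.

```bash
python3 -c "
from rig import *
print(hand_in())"
```

```text
the job is handed in; nothing more can be done
None
```

I pressed the rocker, then the green power key, then the blue stir key, each down to its solid stop. The red key is still up, the cup, bottle, tin and jar are where they were, the hand is clear, and the job is handed in (no verdict was returned).

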